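# Turn the socket tray over against the fence

## Robot

A 6-joint arm with a two-finger parallel gripper is mounted at the origin on the work surface. World frame = base frame: x ahead of the robot, y to its left, z up, the work surface at z = 0. Lengths are in m, angles in rad, forces in N, time in s.
With the tool pointing down it reaches from about 0.35 to 0.8 m from the base axis. Payload 7.3 kg.
Tool frame: the origin (TCP) lies between the finger pads; the fingertips stand 25 mm ahead of it and the grasp point (between the pads) lies 6 mm ahead of it (r.tip_extent is the distance from the TCP to the fingertips, in m); z points along the fingers, y is the direction in which the jaws open and shut (so a half turn about z gives the same grasp; the last joint's range is limited). The gripper opens to 85 mm and grips with 20 to 120 N. Pads are 22 mm wide; open, the fingers measure 114 mm over their backs; the gripper's body (76 mm by 85 mm) begins 54 mm behind the grasp point. The pads swing forward as they close: fully open they stand 13 mm farther back than shut.
Start: joints at [-1.369, 0.342, 1.524, -0, 1.275, -0.146], TCP at [0.179, -0.494, 0.256] pointing down, gripper open.
Joint ranges: [-2.53, 2.53], [-0.77, 2.02], [0.04, 2.7], [-1, 4.14], [0.28, 2.66], [-3.11, 3.11]. Speed limits (rad/s): [2.57, 2.57, 3.14, 3.14, 3.14, 3.14].

## Interface

Orientations are given as a unit quaternion [x, y, z, w].
In Python, from workcell import r, command_gripper, optics gives the robot as it stands. The module is installed in compiled form; this text tells all that it offers. Calls block until the motion is done:
- r.reach(position, orientation): joint-space move of the TCP to a pose.
- r.move_straight(position, orientation=None, speed=0.15, max_force=None): straight line of the TCP; orientation=None keeps the orientation; speed is the mean speed in m/s. With max_force (N) it stops when the force on the tool has changed by that much, and returns True; else False.
- r.movej(angles): joint-space move.
- command_gripper(opening, force=None): finger opening in m; force is the grip in N (None keeps the last); returns when the fingers have stopped.
- r.hold(seconds).
- r.solve_ik(position, orientation): joint angles nearest the present ones, or None.
- r.read_state(): the state.
- optics.get_image(name): name is "scene" or "top"; returns (picture, depth): 384x512x3 uint8, red, green, blue; 384x512 float32, m along the optical axis (not along the pixel's ray), 0 where there is no reading.
- optics.camera_model(name): a dict with "K" (3x3 intrinsics, pixels), "k1" (the pictures are not rectified: a ray, as slopes to the right and down, at radius r is drawn at 1 + k1 r^2 times it, then the intrinsics apply), "R" (3x3) and "t" (3): a world point X has camera coordinates R X + t. Camera axes: x right, y down, z forward; pixel columns grow to the right and rows downward; lengths in m; the calibration is good to about 2 mm. A picture is of the moment at which its call begins. camera_model takes no time and is no camera call.
A pose or a line that the arm cannot do raises r.PlanningError and nothing moves.
- r.finish_job(): hands the job in, once; it reports no verdict.
The state is a dict: "time_s": time; "joint_positions": joint angles; "dq": joint speeds; "tau": joint torques, N m; "eef_pos": TCP position; "eef_rot": TCP orientation; "contact_force": force on the tool from outside, world axes, zero at the start; "torque": the same for the moment, N m; "grip_width": finger opening in m.
Only numpy, scipy, OpenCV 4.12 (cv2) and the standard library are available. Lean on these libraries where they do the work, as an engineer would, in place of code of your own. Each camera call takes 0.05 s, during which the arm holds its last target.

## Task

The orange socket tray is lying with its plain back up. It is too wide to pick up, so slide it into the curved white fence and keep pushing gently until it tips up and stands on its near edge with that edge right at the fence's foot; then bring it over towards you and lay it down gently, without letting it flop, flat on the counter just in front of the fence with the pocket side up. Do not press hard on it, and leave the spring, the cup and the socket where they stand.

Things in the scene. Friction and masses are not known exactly. Their poses are not given: they have to be found in the camera images.
- tray: Flat orange plastic tray, 110 (x) by 120 (y) by 10 mm (z), 0.18-0.35 kg; origin at the slab's centre. Starts flat, +z (plain orange back) up; -z is the black pocket side with two rows of four round pockets. Its x points to the fence within 0.25 rad; at most 30 mm off the fence's middle. Friction on counter and fingers about 0.6, on the slick fence 0.15, varying by 20 %
- fence_base: Green fixed clamp block, 45 x 200 x 26 mm high, centred 105 mm in +x of its origin (at counter height, mid-length). x points from the tray to the fence, y along it, z up. It carries the curved white fence described at fence_mark, on two low steel bars
- spring: Dark coil spring standing upright, 38 mm across, 75 mm high; origin at the centre of its underside, z up. A bystander
- cup: Clear plastic cup standing upright, 68 mm across the rim, 65 mm high; origin at the centre of its underside, z up. A bystander
- socket: Steel wrench socket standing upright, 32 mm across, 45 mm high; origin at the centre of its underside, z up. A bystander
- fence_mark (a point): Fixed point at fence_base's origin. The fence is a slick white coved wall, 200 mm long, curving up and away from the tray: 45 degrees steep at its foot, 69 at its top edge, which is 62 mm high and 41 mm past the foot in x (back: 47 mm). Rigidly clamped at an unknown setting: the foot lies 0 to 30 mm in +x of this point, not reported, to be felt or seen. Over and behind the top edge is free space
There are look-alikes about, which are no part of the job. Several things have the shape of the tray; the one meant has the colours described above.

How it is judged:
By the outcome, as a careful person would: the job done as asked, in the order asked, and still so for the second after the job is handed in, with the robot touching nothing.
It also fails if it takes over 72 s, if anything falls off the work surface, if the arm or the gripper's body presses on something with over 40 N, if the wrist force passes 120 N, or if a joint passes its speed limit or range.

## Working session

There is one attempt and no reset: what is moved stays moved. The work goes in short steps, each a Python script; the robot and the scene stay as the last script left them, time stands still between calls to the robot, and variables do not carry over. Pictures are saved under pics/ and viewed, and the job is handed in when it is done.

```bash
mkdir -p pics; ls; python3 - <<'E'
from workcell import r, command_gripper, optics
import cv2,numpy as np
for n in("scene","top"):
    im,d=optics.get_image(n); cv2.imwrite(f"pics/{n}0.png",im[:,:,::-1]); np.savez(f"pics/{n}0.npz",im=im,d=d)
    m=optics.camera_model(n); print(n,m)
print(r.read_state())
E
```

```text
pics
scene {'K': array([[362.69425574,   0.        , 253.47053375],
       [  0.        , 362.69425574, 191.9627809 ],
       [  0.        ,   0.        ,   1.        ]]), 'k1': -0.10892074610389306, 'R': array([[ 0.41058018,  0.91172163, -0.01369621],
       [ 0.51163021, -0.24278629, -0.82419012],
       [-0.75475721,  0.33138874, -0.56614757]]), 't': array([-0.22239718, -0.25873254,  1.27812209])}
top {'K': array([[470.73157922,   0.        , 253.3460911 ],
       [  0.        , 470.73157922, 199.25590992],
       [  0.        ,   0.        ,   1.        ]]), 'k1': -0.08655959644657474, 'R': array([[ 0.02937058, -0.99940507,  0.01807958],
       [-0.9832087 , -0.03214419, -0.17963128],
       [ 0.18010556, -0.01250013, -0.98356786]]), 't': array([-0.04394583,  0.55394397,  1.23365822])}
{'time_s': 0.1, 'joint_positions': array([-1.36899960e+00,  3.42663018e-01,  1.52490911e+00, -3.01960818e-06,
        1.27541422e+00, -1.45978104e-01]), 'dq': array([ 9.92942856e-04, -1.90019667e-03, -2.07142453e-03,  1.00861618e-03,
        2.01684988e-04,  1.92995222e-05]), 'tau': array([ 1.48282230e-03, -4.34446442e+01, -2.46492040e+01, -1.19202246e-04,
        4.67189035e-03, -1.61339518e-06]), 'eef_pos': array([ 0.17888934, -0.49324052,  0.25569458]), 'eef_rot': array([ 9.84919324e-01,  1.73012829e-01, -2.08895424e-05, -6.96535369e-04]), 'contact_force': array([ 0.1473716 , -0.72421722,  0.64251215]), 'torque': array([ 0.02759553,  0.00717991, -0.02394293]), 'grip_width': 0.08524464065903262}
```

View pics/scene0.png

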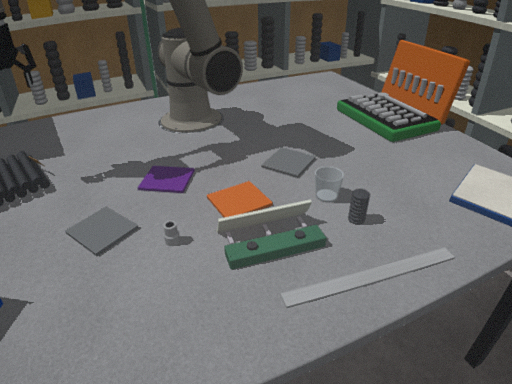

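View pics/top0.png

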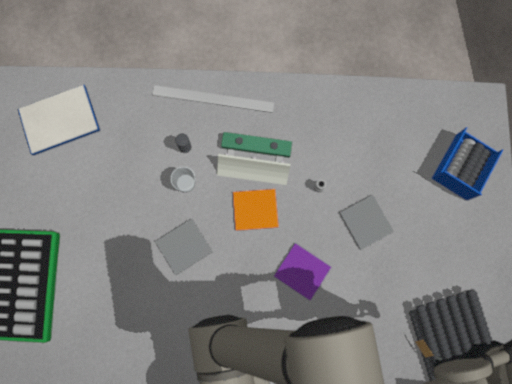

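Top view: four tray-shaped slabs, orange (256,210), purple (302,271), grey (183,246) and grey (365,221). Only the orange one fits the description, and it lies before the white fence (253,165). The cup is at (182,179), the spring at (182,143) and the socket at (320,185). Next I'll confirm the tray with a crop and measure.

```bash
cat > h.py <<'E'
import numpy as np,cv2
from workcell import r, command_gripper, optics
def rays(n,uv):
    m=optics.camera_model(n);K=m["K"];uv=np.atleast_2d(uv).astype(float)
    p=cv2.undistortPoints(uv.reshape(-1,1,2),K,np.array([m["k1"],0,0,0,0.])).reshape(-1,2)
    d=np.c_[p,np.ones(len(p))]@m["R"]; c=-m["R"].T@m["t"]; return c,d
def on_plane(n,uv,z):
    c,d=rays(n,uv); return c+d*((z-c[2])/d[:,2])[:,None]
def cloud(n,dep):
    h,w=dep.shape;v,u=np.mgrid[:h,:w]
    c,d=rays(n,np.c_[u.ravel(),v.ravel()]); return (c+d*dep.reshape(-1,1)).reshape(h,w,3)
def proj(n,X):
    m=optics.camera_model(n);q=np.atleast_2d(X)@m["R"].T+m["t"];s=q[:,:2]/q[:,2:]
    s=s*(1+m["k1"]*(s**2).sum(1,keepdims=True));return s*m["K"][0,0]+m["K"][:2,2]
E
python3 - <<'E'
from h import *
print(r.tip_extent)
S={n:np.load(f"pics/{n}0.npz") for n in("scene","top")}
a=S["top"]["im"][110:240,140:340,::-1];b=S["scene"]["im"][140:270,140:390,::-1]
cv2.imwrite("pics/crop.png",np.vstack([cv2.resize(a,(450,292),interpolation=2),cv2.resize(b,(450,234),interpolation=2)]))
for n in S:
    im=S[n]["im"];hsv=cv2.cvtColor(im,cv2.COLOR_RGB2HSV)
    roi=np.zeros(im.shape[:2],np.uint8)
    if n=="top": roi[110:300,140:340]=1
    else: roi[140:270,200:390]=1
    o=((hsv[...,0]>4)&(hsv[...,0]<18)&(hsv[...,1]>180)&(roi>0)).astype(np.uint8)
    c=max(cv2.findContours(o,0,2)[0],key=cv2.contourArea);q=cv2.boxPoints(cv2.minAreaRect(c)) 
    ap=cv2.approxPolyDP(cv2.convexHull(c),4,True).reshape(-1,2)
    print(n,"orange",ap.tolist());print(on_plane(n,ap,.01).round(4))
    g=((hsv[...,0]>60)&(hsv[...,0]<90)&(hsv[...,1]>90)&(roi>0)).astype(np.uint8)
    c=max(cv2.findContours(g,0,2)[0],key=cv2.contourArea);ap=cv2.boxPoints(cv2.minAreaRect(c))
    print(n,"green",ap.round(1).tolist());print(on_plane(n,ap,.026).round(4))
P=cloud("top",S["top"]["d"])
for u in(228,240,256,270,282):
    print(u,[tuple((P[v,u]*1000).round().astype(int)[[0,2]]) for v in range(148,192,2)])
E
```

```text
0.025
scene orange [[270, 202], [223, 215], [208, 195], [249, 182]]
[[ 0.5795  0.0253  0.01  ]
 [ 0.5788 -0.0909  0.01  ]
 [ 0.4902 -0.0966  0.01  ]
 [ 0.48    0.0155  0.01  ]]
scene green [[242.6999969482422, 241.39999389648438], [321.70001220703125, 223.5], [325.20001220703125, 238.89999389648438], [246.1999969482422, 256.8999938964844]]
[[ 0.6938 -0.0913  0.026 ]
 [ 0.7132  0.0789  0.026 ]
 [ 0.7567  0.0589  0.026 ]
 [ 0.7359 -0.1019  0.026 ]]
top orange [[274, 190], [277, 225], [237, 229], [234, 193]]
[[ 0.591  -0.0849  0.01  ]
 [ 0.4916 -0.0954  0.01  ]
 [ 0.4769  0.0157  0.01  ]
 [ 0.5786  0.0278  0.01  ]]
top green [[221.10000610351562, 146.60000610351562], [223.1999969482422, 131.6999969482422], [290.8999938964844, 141.39999389648438], [288.79998779296875, 156.3000030517578]]
[[ 0.7085  0.0691  0.026 ]
 [ 0.7528  0.0649  0.026 ]
 [ 0.7308 -0.1294  0.026 ]
 [ 0.6867 -0.124   0.026 ]]
228 [(np.int64(708), np.int64(17)), (np.int64(704), np.int64(9)), (np.int64(700), np.int64(2)), (np.int64(691), np.int64(14)), (np.int64(670), np.int64(67)), (np.int64(666), np.int64(60)), (np.int
[... 2505 characters left out ...]
), np.int64(10))]
282 [(np.int64(710), np.int64(27)), (np.int64(705), np.int64(26)), (np.int64(698), np.int64(26)), (np.int64(692), np.int64(28)), (np.int64(689), np.int64(17)), (np.int64(324), np.int64(1314)), (np.int64(681), np.int64(6)), (np.int64(672), np.int64(15)), (np.int64(653), np.int64(64)), (np.int64(650), np.int64(57)), (np.int64(646), np.int64(47)), (np.int64(642), np.int64(42)), (np.int64(639), np.int64(30)), (np.int64(634), np.int64(28)), (np.int64(629), np.int64(23)), (np.int64(625), np.int64(15)), (np.int64(621), np.int64(8)), (np.int64(616), np.int64(5)), (np.int64(612), np.int64(-2)), (np.int64(605), np.int64(2)), (np.int64(599), np.int64(4)), (np.int64(593), np.int64(4))]
```

View pics/crop.png

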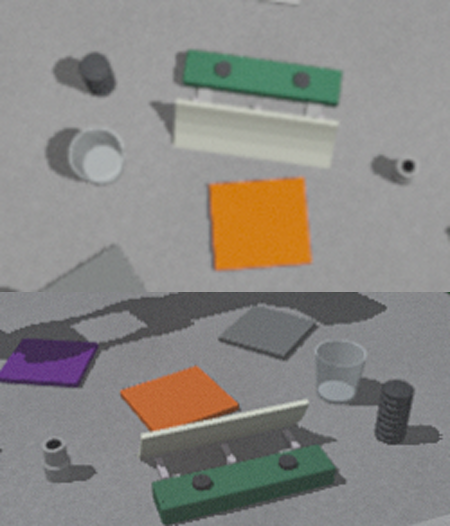

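Confirmed: the orange slab has its plain back up and lies just before the white fence. Next, a fence fit from the depth cloud.

```bash
python3 - <<'E'
from h import *
S={n:np.load(f"pics/{n}0.npz") for n in("scene","top")}
# white fence mask from top picture
im=S["top"]["im"];hsv=cv2.cvtColor(im,cv2.COLOR_RGB2HSV)
w=((hsv[...,2]>165)&(hsv[...,1]>10)&(hsv[...,1]<70)).astype(np.uint8);roi=np.zeros_like(w);roi[145:192,210:300]=1;w&=roi
w=cv2.morphologyEx(w,cv2.MORPH_OPEN,np.ones((3,3),np.uint8))
c=max(cv2.findContours(w,0,2)[0],key=cv2.contourArea)
ap=cv2.approxPolyDP(cv2.convexHull(c),3,True).reshape(-1,2);print(ap.tolist(),cv2.contourArea(c))
bx=cv2.boxPoints(cv2.minAreaRect(c));print(bx.tolist())
print("z0",on_plane("top",ap,0).round(4).tolist());print("z62",on_plane("top",ap,.062).round(4).tolist())
P=cloud("top",S["top"]["d"])
m=cv2.erode(w,np.ones((3,3),np.uint8))>0
pts=P[m]
# plane fit yaw
def frame(psi,o):
    return lambda X:np.c_[(X[:,:2]-o)@[np.cos(psi),np.sin(psi)],(X[:,:2]-o)@[-np.sin(psi),np.cos(psi)],X[:,2]]
A=np.c_[pts[:,1:],pts[:,2]**2,np.ones(len(pts))];k=np.linalg.lstsq(A,pts[:,0],rcond=None)[0];print("dx/dy",k[0],"psi",-np.arctan(k[0]))
psi=-0.1127;o=np.array([.7197,-.0299])-.105*np.array([np.cos(psi),np.sin(psi)]);print("o",o)
q=frame(psi,o)(pts)
for z0 in range(0,66,6):
    s=(q[:,2]*1e3>=z0)&(q[:,2]*1e3<z0+6);print(z0+3,s.sum(),(np.median(q[s,0])*1e3).round(1),(q[s,1].min()*1e3).round(),(q[s,1].max()*1e3).round())
f=frame(psi,o)
print("tray",f(on_plane("top",[[274,190],[277,225],[237,229],[234,193]],.01)).round(4).tolist())
for n,p in dict(purple=(302,271)).items(): print(n,f(on_plane("top",[p],.01)))
print("cup/spring/socket",f(on_plane("top",[(182,179),(182,143),(320,185)],.04)).round(3).tolist())
E
```

```text
[[218, 165], [287, 173], [286, 183], [220, 175]] 735.0
[[216.6399688720703, 174.52000427246094], [218.31996154785156, 162.75999450683594], [287.6199951171875, 172.6599884033203], [285.94000244140625, 184.4199981689453]]
z0 [[0.661, 0.0771, 0.0], [0.6441, -0.1218, 0.0], [0.6146, -0.1194, 0.0], [0.6317, 0.0701, 0.0]]
z62 [[0.6451, 0.073, 0.062], [0.629, -0.1165, 0.062], [0.6009, -0.1142, 0.062], [0.6172, 0.0663, 0.062]]
dx/dy 0.11050625298070181 psi -0.11005969976568171
o [ 0.61536611 -0.01809153]
3 49 10.7 -92.0 88.0
9 153 13.5 -97.0 93.0
15 173 18.8 -96.0 94.0
21 122 24.0 -95.0 94.0
27 114 27.6 -97.0 94.0
33 20 28.5 -59.0 86.0
39 1 27.6 -2.0 -2.0
  return _methods._mean(a, axis=axis, dtype=dtype,
  ret = ret.dtype.type(ret / rcount)
Traceback (most recent call last):
ValueError: zero-size array to reduction operation minimum which has no identity
```

```bash
cat >> h.py <<'E'
from scipy.spatial.transform import Rotation as Rn
PSI=-0.111; O=np.array([.6154,-.0181,0.]); FOOT=.006
XF=np.array([np.cos(PSI),np.sin(PSI),0]);YF=np.array([-np.sin(PSI),np.cos(PSI),0]);ZW=np.array([0,0,1.])
def W(x,y,z): return O+x*XF+y*YF+z*ZW
def F(p): d=np.asarray(p)-O; return np.array([d@XF,d@YF,p[2]])
def quat(al,mode,flip=False):
    a=np.deg2rad(al);t=np.cos(a)*XF-np.sin(a)*ZW
    j=np.sin(a)*XF+np.cos(a)*ZW
    y=YF if mode=="push" else j
    if flip:y=-y
    x=np.cross(y,t);return Rn.from_matrix(np.c_[x,y,t]).as_quat()
def tool(al): 
    a=np.deg2rad(al);return np.array([np.cos(a),-np.sin(a)]),np.array([np.sin(a),np.cos(a)])
E
python3 - <<'E'
from h import *
for fl in(False,True):
    print("push",[None if (s:=r.solve_ik(W(x,-.025,z),quat(90,"push",fl))) is None else s.round(2).tolist() for x,z in((-.165,.12),(-.165,.03),(-.02,.03))])
    for al,x,z in((90,.05,.15),(90,.05,.11),(80,0,.14),(75,-.03,.12),(70,-.08,.09),(75,-.12,.03),(75,-.2,.03)):
        s=r.solve_ik(W(x,-.025,z),quat(al,"cage",fl));print("cage",fl,al,x,z,None if s is None else s.round(2).tolist())
E
```

```text
push [[-0.23, 0.38, 1.91, -0.0, 0.85, -1.69], [-0.23, 0.55, 1.98, -0.0, 0.61, -1.69], [-0.2, 0.72, 1.57, -0.0, 0.85, -1.66]]
cage False 90 0.05 0.15 [-0.19, 0.69, 1.24, -0.0, 1.21, -0.08]
cage False 90 0.05 0.11 [-0.19, 0.73, 1.28, -0.0, 1.13, -0.08]
cage False 80 0 0.14 [-0.2, 0.53, 1.58, 0.02, 0.86, -0.1]
cage False 75 -0.03 0.12 [-0.21, 0.48, 1.76, 0.04, 0.64, -0.13]
cage False 70 -0.08 0.09 [-0.23, 0.44, 1.99, 0.11, 0.36, -0.22]
cage False 75 -0.12 0.03 None
cage False 75 -0.2 0.03 None
push [[-0.23, 0.38, 1.91, -0.0, 0.85, 1.46], [-0.23, 0.55, 1.98, -0.0, 0.61, 1.46], [-0.2, 0.72, 1.57, -0.0, 0.85, 1.48]]
cage True 90 0.05 0.15 [-0.19, 0.69, 1.24, -0.0, 1.21, 3.06]
cage True 90 0.05 0.11 [-0.19, 0.73, 1.28, -0.0, 1.13, 3.06]
cage True 80 0 0.14 [-0.2, 0.53, 1.58, 0.02, 0.86, 3.04]
cage True 75 -0.03 0.12 [-0.21, 0.48, 1.76, 0.04, 0.64, 3.01]
cage True 70 -0.08 0.09 [-0.23, 0.44, 1.99, 0.11, 0.36, 2.92]
cage True 75 -0.12 0.03 None
cage True 75 -0.2 0.03 None
```

```bash
python3 - <<'E'
from h import *
for al,x,z in((120,.08,.15),(115,.06,.11),(105,.04,.11),(90,0,.12),(80,-.03,.11),(80,-.06,.06),(80,-.075,.03),(80,-.11,.03),(75,-.075,.03),(75,-.1,.03),(84,-.11,.03)):
    s=r.solve_ik(W(x,-.025,z),quat(al,"cage"));print(al,x,z,None if s is None else s.round(2).tolist())
print(r.read_state()["time_s"])
r.reach(W(-.175,-.025,.10),quat(90,"push",False)); print(r.read_state()["time_s"])
r.move_straight(W(-.175,-.025,.045),speed=.1)
f0=r.read_state()["contact_force"]
st=r.move_straight(W(-.175,-.025,.005),speed=.02,max_force=3)
s=r.read_state();print(st,F(s["eef_pos"]),s["contact_force"]-f0,s["time_s"],s["grip_width"])
p=s["eef_pos"]+[0,0,.004];r.move_straight(p,speed=.05);s=r.read_state();print(F(s["eef_pos"]),s["time_s"])
im,d=optics.get_image("top");cv2.imwrite("pics/top1.png",cv2.resize(im[110:290,150:350,::-1],None,fx=3,fy=3))
im,d=optics.get_image("scene");cv2.imwrite("pics/scene1.png",cv2.resize(im[120:280,140:390,::-1],None,fx=3,fy=3))
E
```

```text
120 0.08 0.15 [-0.17, 1.12, 0.45, -0.04, 2.1, -0.07]
115 0.06 0.11 [-0.18, 1.01, 0.76, -0.03, 1.81, -0.07]
105 0.04 0.11 [-0.18, 0.85, 1.05, -0.02, 1.5, -0.07]
90 0 0.12 [-0.19, 0.63, 1.44, -0.0, 1.07, -0.08]
80 -0.03 0.11 [-0.21, 0.53, 1.69, 0.02, 0.75, -0.11]
80 -0.06 0.06 [-0.21, 0.56, 1.82, 0.03, 0.59, -0.13]
80 -0.075 0.03 [-0.22, 0.6, 1.88, 0.04, 0.49, -0.14]
80 -0.11 0.03 [-0.22, 0.56, 1.97, 0.05, 0.44, -0.15]
75 -0.075 0.03 [-0.22, 0.58, 1.95, 0.08, 0.35, -0.18]
75 -0.1 0.03 [-0.23, 0.56, 2.02, 0.1, 0.31, -0.21]
84 -0.11 0.03 [-0.22, 0.58, 1.92, 0.02, 0.54, -0.13]
0.1
2.1167
True [-0.17496722 -0.02499938  0.01183433] [-0.74080554 -0.3767378   5.57182826] 4.3 0.08537117983124697
[-0.17473316 -0.02501989  0.01603781] 4.55
```

View pics/top1.png

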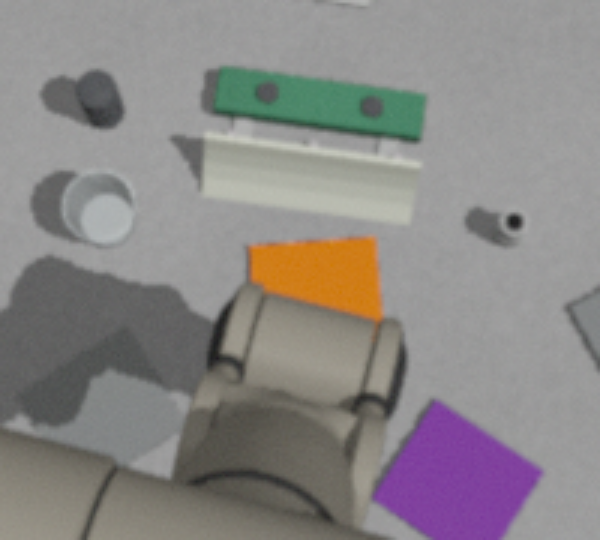

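View pics/scene1.png

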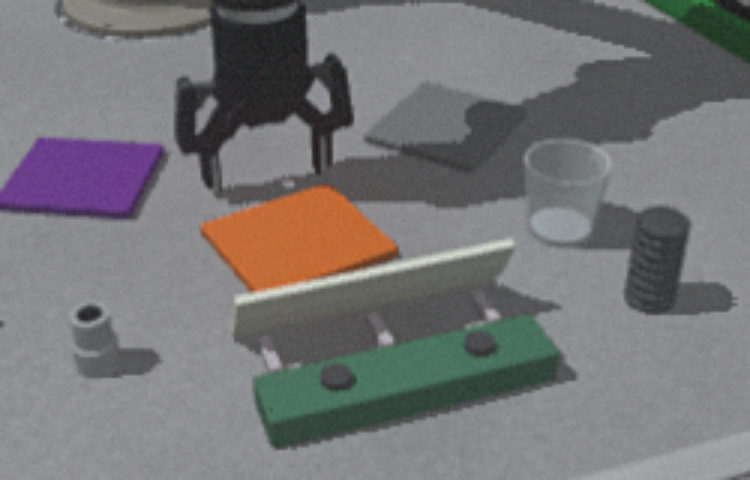

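Fingers are behind the tray, left and right of its middle, clear of the neighbours. Now I push: first to square the tray up, then up the fence.

```bash
python3 - <<'E'
from h import *
s0=r.read_state();f0=s0["contact_force"];q=quat(90,"push")
def go(x,sp,mf):
    st=r.move_straight(W(x,-.025,.0145),q,speed=sp,max_force=mf);s=r.read_state()
    d=s["contact_force"]-f0;print(x,st,F(s["eef_pos"]).round(4),"fx,fy,fz",(d@XF).round(2),(d@YF).round(2),d[2].round(2),"t",round(s["time_s"],2));return st
go(-.12,.05,10)
im,d=optics.get_image("top");cv2.imwrite("pics/top2.png",cv2.resize(im[110:290,150:350,::-1],None,fx=3,fy=3))
if not go(-.07,.04,10):
  im,d=optics.get_image("scene");cv2.imwrite("pics/scene2.png",cv2.resize(im[120:280,140:390,::-1],None,fx=3,fy=3))
E
```

```text
-0.12 False [-0.1203 -0.0251  0.0144] fx,fy,fz -2.65 -0.29 1.75 t 5.9
-0.07 False [-0.0699 -0.025   0.0146] fx,fy,fz -2.59 0.99 -2.21 t 7.35
```

View pics/top2.png

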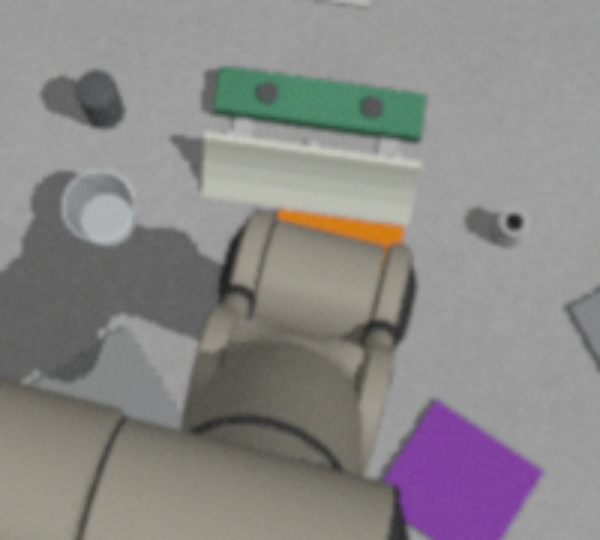

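View pics/scene2.png

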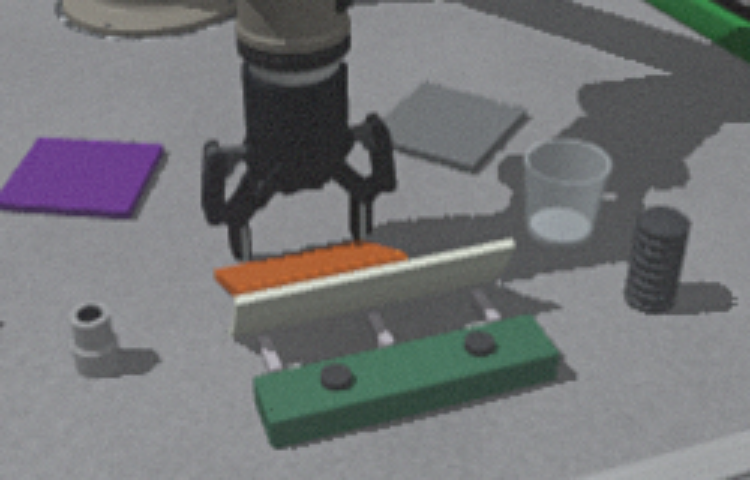

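```bash
python3 - <<'E'
from h import *
p=np.array([[403,232],[280,210]])/3+[150,110]
print([F(x).round(4).tolist() for x in on_plane("top",p[:1],.013)])
s0=r.read_state();q=quat(90,"push")
f0=s0["contact_force"]
def go(x,sp,mf):
    st=r.move_straight(W(x,-.025,.0145),q,speed=sp,max_force=mf);s=r.read_state()
    d=s["contact_force"]-f0;print(x,st,F(s["eef_pos"]).round(4),"fx,fy,fz",(d@XF).round(2),(d@YF).round(2),d[2].round(2),"t",round(s["time_s"],2));return st
if not go(-.04,.04,9) and not go(-.02,.03,9):
  im,d=optics.get_image("scene");cv2.imwrite("pics/scene3.png",cv2.resize(im[120:280,140:390,::-1],None,fx=3,fy=3))
  im,d=optics.get_image("top");cv2.imwrite("pics/top3.png",cv2.resize(im[110:290,150:350,::-1],None,fx=3,fy=3))
E
```

```text
[[-0.0057, -0.0969, 0.013]]
-0.04 False [-0.0395 -0.025   0.0148] fx,fy,fz 2.08 -0.69 2.5 t 8.3
-0.02 False [-0.0196 -0.025   0.0146] fx,fy,fz 1.61 -0.95 2.28 t 9.12
```

View pics/scene3.png

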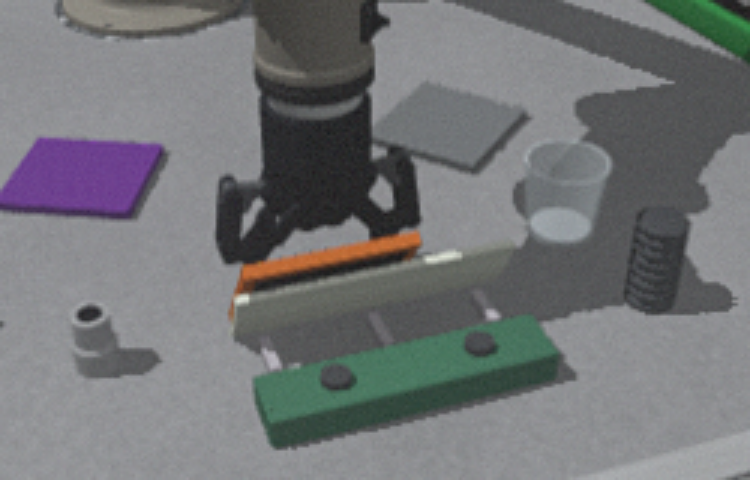

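View pics/top3.png

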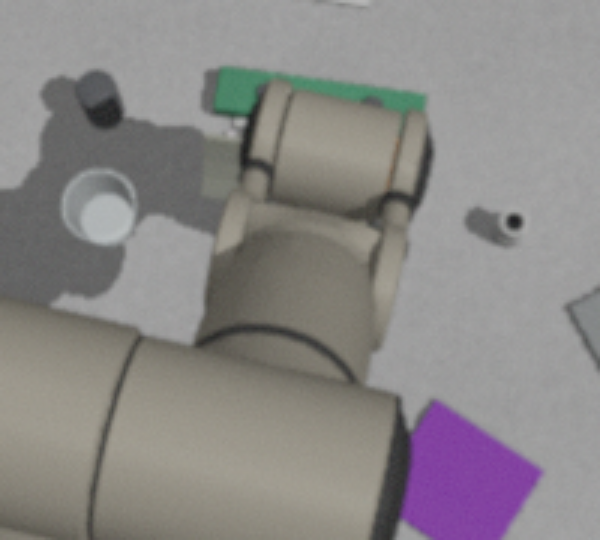

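Tray is nearly up, evenly leaning on the fence's top edge with its pocket side towards the fence. Small steps now, to feel the foot.

```bash
python3 - <<'E'
from h import *
q=quat(90,"push");f0=r.read_state()["contact_force"]
for x in np.arange(-.018,-.0075,.002):
    st=r.move_straight(W(x,-.025,.0145),q,speed=.015,max_force=6);s=r.read_state()
    d=s["contact_force"]-f0;print(round(x,4),st,F(s["eef_pos"]).round(4),(d@XF).round(2),(d@YF).round(2),d[2].round(2),"t",round(s["time_s"],2))
    if st or x>-.0135: break
im,d=optics.get_image("scene");cv2.imwrite("pics/scene4.png",cv2.resize(im[150:260,190:340,::-1],None,fx=5,fy=5,interpolation=2))
np.savez("pics/scene4.npz",im=im,d=d)
E
```

```text
-0.018 False [-0.0182 -0.025   0.0145] -2.91 0.8 0.18 t 9.5
-0.016 False [-0.016  -0.025   0.0145] -3.28 0.69 0.35 t 9.78
-0.014 False [-0.0146 -0.0249  0.0142] -5.3 0.51 1.58 t 10.07
-0.012 True [-0.015  -0.0249  0.0135] -0.79 -0.01 0.79 t 10.28
```

View pics/scene4.png

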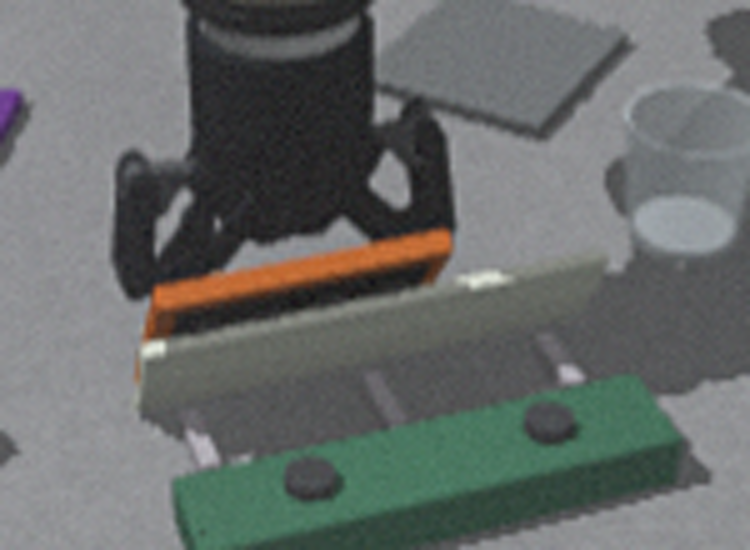

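```bash
python3 - <<'E'
from h import *
obs=np.array([[155,288],[452,232],[450,255],[160,315]])/5+[190,150]
print(obs)
for th in(56.5,62,68):
  for xf in(.005,):
    a=np.deg2rad(th);e=(xf+.11*np.cos(a),.11*np.sin(a));b=(e[0]-.01*np.sin(a),e[1]+.01*np.cos(a))
    print(th,proj("scene",[W(b[0],-.097,b[1]),W(b[0],.023,b[1]),W(e[0],.023,e[1]),W(e[0],-.097,e[1])]).round(1).tolist())
# y of the back-top corners at predicted height
for px in obs[:2]: print(F(on_plane("scene",[px],.097)[0]).round(4))
E
```

```text
[[221.  207.6]
 [280.4 196.4]
 [280.  201. ]
 [222.  213. ]]
56.5 [[220.5, 207.3], [279.9, 195.4], [281.3, 200.1], [221.7, 212.2]]
62 [[219.1, 202.5], [278.2, 190.9], [279.7, 195.3], [220.4, 207.2]]
68 [[217.7, 197.7], [276.3, 186.4], [277.9, 190.4], [218.9, 202.0]]
[ 0.0582 -0.0962  0.097 ]
[0.0604 0.0229 0.097 ]
```

The tray's top edge is within a pixel of the model (lean 56.5°, near edge at the foot, y' centre −0.037). I'll back off slowly and check that it stands on its own.

```bash
python3 - <<'E'
from h import *
q=quat(90,"push")
r.move_straight(W(-.018,-.025,.0150),q,speed=.01)
r.move_straight(W(-.04,-.025,.016),q,speed=.03)
im,d=optics.get_image("scene");cv2.imwrite("pics/scene5.png",cv2.resize(im[150:260,190:340,::-1],None,fx=5,fy=5,interpolation=2))
print(r.read_state()["time_s"])
E
```

```text
11.6917
```

View pics/scene5.png

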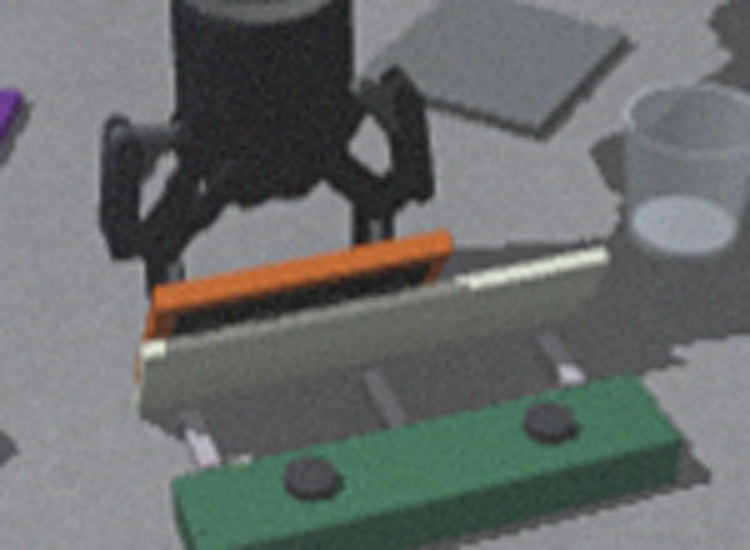

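It stands unaided; the edge pixels haven't changed. Next I straddle the top edge with the jaws, one finger behind it and one in front, without clamping.

```bash
cat >> h.py <<'E'
A=np.array([.005,0.]);YC=-.037
def tipext(w): return .025-.013*w/.085
def tray(th):
    a=np.deg2rad(th);u=np.array([-np.cos(a),np.sin(a)]);nb=np.array([-np.sin(a),-np.cos(a)])
    if th>=90: return A+.11*u+.005*nb,u,nb
    return A+[-.01,0]+.11*u-.005*nb,u,nb
def cage(th,s,w,al=None,extra=0.,yc=YC):
    """pose with fingertip midpoint on the tray's midplane, s below its top edge"""
    M,u,nb=tray(th);al=th if al is None else al;t,j=tool(al)
    c=M-s*u-(tipext(w)+extra)*t
    return W(c[0],yc,c[1]),quat(al,"cage")
def st(f0=None):
    s=r.read_state();d=s["contact_force"]-(0 if f0 is None else f0)
    print(F(s["eef_pos"]).round(4),"f",(d@XF).round(2),(d@YF).round(2),d[2].round(2),"w",round(s["grip_width"],4),"t",round(s["time_s"],2));return s
E
python3 - <<'E'
from h import *
q=quat(90,"push")
pre=cage(123.5,.016,.034,extra=.07)
ins=cage(123.5,.016,.034)
print(F(pre[0]),F(ins[0]),r.solve_ik(*pre),r.solve_ik(*ins))
for th in(115,105,95,85,80): print(th,F(cage(th,.016,.02)[0]).round(3),r.solve_ik(*cage(th,.016,.02)).round(2))
r.move_straight(W(-.06,-.03,.03),q,speed=.1)
r.move_straight(W(-.06,-.037,.2),q,speed=.15)
command_gripper(.034,20)
mid=(W(.03,-.037,.23),quat(100,"cage"));print(r.solve_ik(*mid))
r.reach(*mid);st()
r.reach(*pre);st()
im,d=optics.get_image("scene");cv2.imwrite("pics/scene6.png",cv2.resize(im[110:260,170:370,::-1],None,fx=4,fy=4,interpolation=2))
E
```

```text
[ 0.10227659 -0.037       0.1560279 ] [ 0.063641   -0.037       0.09765589] None [-0.18669414  1.14911364  0.5423439  -0.04664993  2.03306672 -0.08397409]
115 [ 0.049 -0.037  0.107] [-0.19  0.99  0.81 -0.03  1.77 -0.08]
105 [ 0.03  -0.037  0.113] [-0.2   0.83  1.09 -0.02  1.48 -0.08]
95 [ 0.01  -0.037  0.116] [-0.21  0.69  1.33 -0.01  1.2  -0.09]
85 [-0.01  -0.037  0.116] [-0.22  0.58  1.56  0.01  0.92 -0.12]
80 [-0.02  -0.037  0.115] [-0.23  0.53  1.66  0.03  0.77 -0.14]
[-0.20233778  0.68593108  1.02887372 -0.0158463   1.60060411 -0.09042999]
[ 0.0298 -0.037   0.2299] f 0.15 0.2 -0.41 w 0.0342 t 15.34Traceback (most recent call last):
  File "<stdin>", line 12, in <module>
workcell.PlanningError: the arm cannot take that pose within its joint ranges
```

```bash
python3 - <<'E'
from h import *
for al in(123.5,118,112):
    for ex in(.03,.05,.07):
        s=r.solve_ik(*cage(123.5,.016,.034,al=al,extra=ex));print(al,ex,None if s is None else s.round(2))
pre=cage(123.5,.014,.034,al=114,extra=.05)
r.reach(*pre);st()
im,d=optics.get_image("scene");cv2.imwrite("pics/scene6.png",cv2.resize(im[110:260,170:370,::-1],None,fx=4,fy=4,interpolation=2))
im,d=optics.get_image("top");cv2.imwrite("pics/top6.png",cv2.resize(im[110:290,150:350,::-1],None,fx=3,fy=3))
E
```

```text
123.5 0.03 [-0.19  1.19  0.38 -0.05  2.15 -0.09]
123.5 0.05 [-0.18  1.24  0.23 -0.05  2.25 -0.09]
123.5 0.07 None
118 0.03 [-0.19  1.08  0.57 -0.04  1.97 -0.08]
118 0.05 [-0.19  1.11  0.48 -0.04  2.04 -0.09]
118 0.07 [-0.19  1.13  0.37 -0.04  2.12 -0.09]
112 0.03 [-0.19  0.99  0.75 -0.03  1.79 -0.08]
112 0.05 [-0.19  0.99  0.68 -0.03  1.85 -0.08]
112 0.07 [-0.19  1.    0.61 -0.03  1.91 -0.08]
[ 0.082  -0.037   0.1449] f -0.02 -0.45 0.82 w 0.0338 t 15.82
```

View pics/scene6.png

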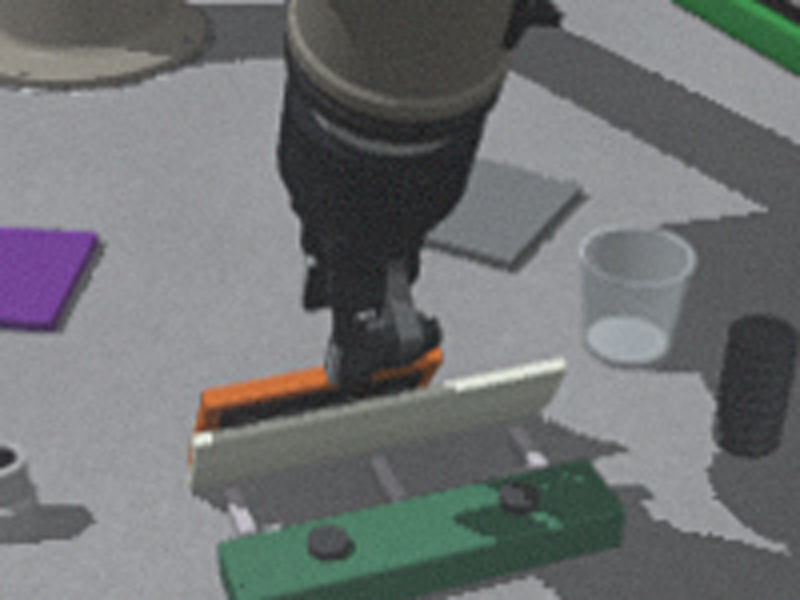

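The jaws stand above the top edge, tray undisturbed. Inserting under a force guard.

```bash
python3 - <<'E'
from h import *
f0=r.read_state()["contact_force"]
p,q=cage(123.5,.014,.034,al=114)
print(r.move_straight(p,q,speed=.05,max_force=4));st(f0)
for n,(a,b,c,d_) in dict(scene=(110,260,170,370),top=(110,230,190,350)).items():
    im,d=optics.get_image(n);cv2.imwrite(f"pics/{n}7.png",cv2.resize(im[a:b,c:d_,::-1],None,fx=4,fy=4,interpolation=2))
E
```

```text
False
[ 0.0621 -0.037   0.1013] f -0.35 0.63 -0.95 w 0.034 t 17.07
```

View pics/scene7.png

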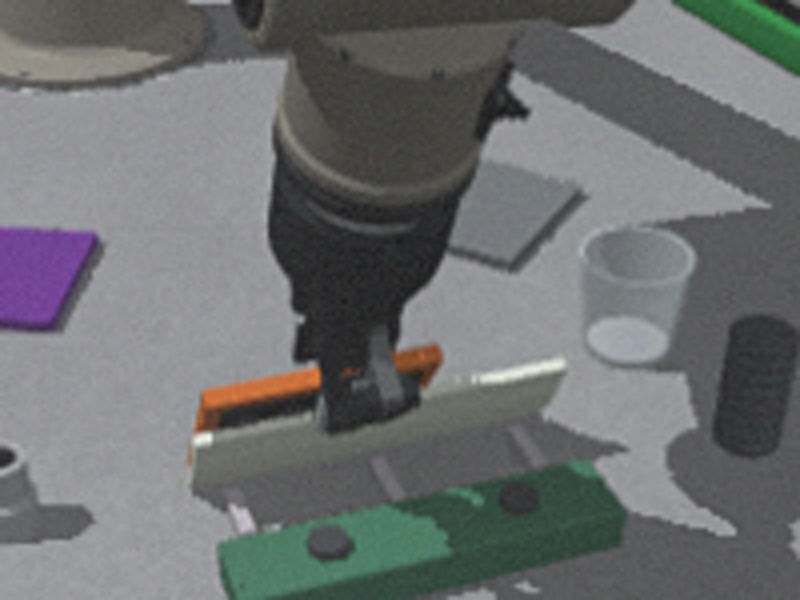

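Rear finger is behind the tray, with the orange edge visible between the fingers and about no force. Narrowing the cage and sweeping up past vertical.

```bash
python3 - <<'E'
from h import *
f0=r.read_state()["contact_force"]
command_gripper(.022,20);st(f0)
for th in(119,112,105,98):
    p,q=cage(th,.015,.022,al=min(th,116))
    b=r.move_straight(p,q,speed=.06,max_force=12);print(th,b);st(f0)
    if b: break
for n,(a,b,c,d_) in dict(scene=(110,260,170,370)).items():
    im,d=optics.get_image(n);cv2.imwrite(f"pics/{n}8.png",cv2.resize(im[a:b,c:d_,::-1],None,fx=4,fy=4,interpolation=2))
E
```

```text
[ 0.0619 -0.037   0.101 ] f 0.1 -0.38 0.46 w 0.022 t 17.45
119 False
[ 0.0565 -0.037   0.1048] f 0.6 1.11 0.54 w 0.0221 t 17.72
112 False
[ 0.0442 -0.037   0.1108] f 1.04 0.22 0.96 w 0.0222 t 18.08
105 False
[ 0.0307 -0.037   0.1143] f 0.07 0.22 0.13 w 0.022 t 18.48
98 False
[ 0.0168 -0.0371  0.1162] f 1.25 0.67 0.37 w 0.0222 t 18.87
```

View pics/scene8.png

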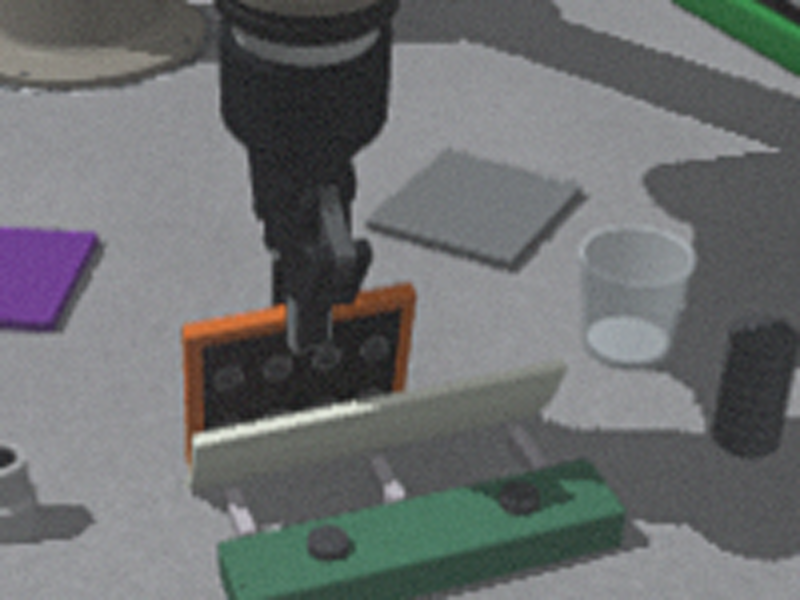

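Tray nearly upright, pocket side facing the fence, gripper centred on it. Slowly on past vertical.

```bash
python3 - <<'E'
from h import *
f0=r.read_state()["contact_force"]
for th in(92,86,80.5,76,72):
    p,q=cage(th,.015,.022,al=max(th,80))
    b=r.move_straight(p,q,speed=.035,max_force=12);print(th,b);st(f0)
    if b: break
for n,(a,b,c,d_) in dict(scene=(110,260,170,370),top=(110,260,150,350)).items():
    im,d=optics.get_image(n);cv2.imwrite(f"pics/{n}9.png",cv2.resize(im[a:b,c:d_,::-1],None,fx=4,fy=4,interpolation=2))
E
```

```text
92 False
[ 0.0047 -0.0371  0.1166] f -0.55 1.2 1.29 w 0.022 t 19.42
86 False
[-0.0075 -0.0371  0.1168] f -0.42 -0.01 0.55 w 0.0223 t 19.92
80.5 False
[-0.0187 -0.0371  0.116 ] f 0.02 0.3 0.4 w 0.0223 t 20.38
76 False
[-0.027  -0.037   0.1146] f -0.44 0.6 0.29 w 0.0223 t 20.75
72 False
[-0.0336 -0.037   0.1132] f -1.47 0.01 -0.78 w 0.022 t 21.09
```

View pics/scene9.png

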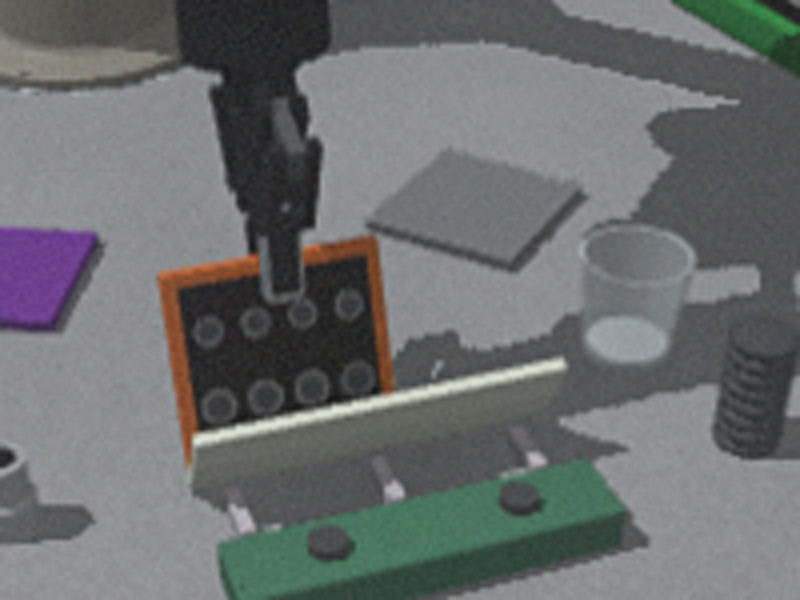

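View pics/top9.png

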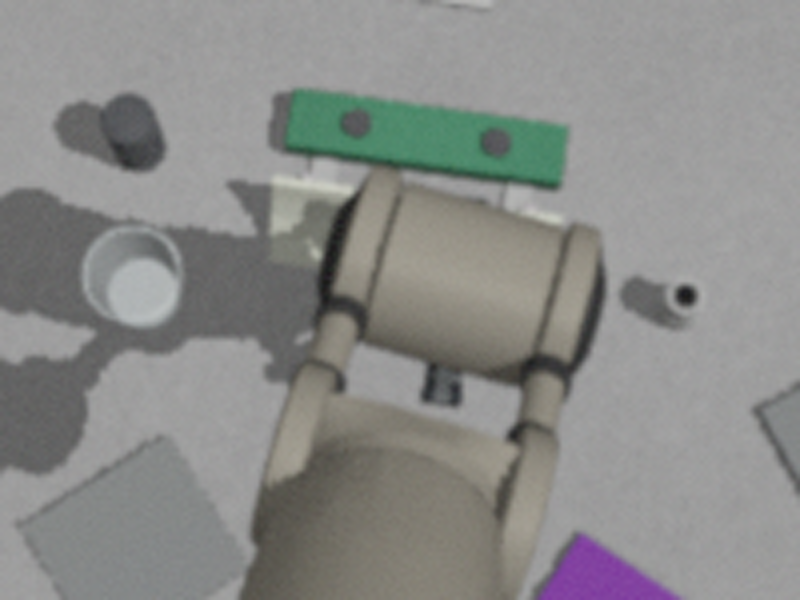

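```bash
python3 - <<'E'
from h import *
print((np.array([[160,275],[375,237]])/4+[170,110]))
for th in(60,64,68,72,76):
    M,u,nb=tray(th);e=M-.005*nb
    print(th,proj("scene",[W(e[0],YC-.06,e[1]),W(e[0],YC+.06,e[1])]).round(1).tolist())
# plan: phase lower
def plan(th,s,w,al=80):
    M,u,nb=tray(th);t,j=tool(al);P=M+.005*nb   # bottom corner of free edge
    Fp=P+s*t;c=Fp+w/2*j-tipext(w)*t;R=Fp+w*j
    B=A+[-.01,0]; clear=(R-B)@(-nb)-.01
    return c,Fp,R,clear
for th,s,w in((72,.015,.022),(66,.015,.026),(58,.015,.032),(50,.015,.040),(42,.015,.05),(34,.015,.06),(26,.015,.072),(20,.012,.085),(14,.01,.085),(9,.008,.085),(5,.005,.085),(2.5,.002,.085),(0,-.004,.085)):
    c,Fp,R,cl=plan(th,s,w);k=r.solve_ik(W(c[0],YC,c[1]),quat(80,"cage"))
    print(th,w,"tcp",c.round(4),"F",Fp.round(4),"clear",cl.round(4),None if k is None else k[[2,4]].round(2))
E
```

```text
[[210.   178.75]
 [263.75 169.25]]
60 [[208.3, 177.0], [261.9, 167.5]]
64 [[208.9, 177.5], [263.0, 167.9]]
68 [[209.6, 178.3], [264.1, 168.5]]
72 [[210.2, 179.3], [265.2, 169.4]]
76 [[211.0, 180.6], [266.4, 170.5]]
72 0.022 tcp [-0.0293  0.1131] F [-0.0364  0.0898] clear 0.0097 [1.69 0.76]
66 0.026 tcp [-0.038   0.1087] F [-0.0471  0.0857] clear 0.0116 [1.72 0.73]
58 0.032 tcp [-0.0484  0.1011] F [-0.0607  0.0785] clear 0.0141 [1.75 0.7 ]
50 0.04 tcp [-0.0567  0.0916] F [-0.0731  0.0695] clear 0.0171 [1.79 0.67]
42 0.05 tcp [-0.0625  0.0803] F [-0.0841  0.0588] clear 0.0202 [1.81 0.63]
34 0.06 tcp [-0.0668  0.0675] F [-0.0936  0.0467] clear 0.0209 [1.83 0.6 ]
26 0.072 tcp [-0.0682  0.0535] F [-0.1013  0.0334] clear 0.0202 [1.85 0.56]
20 0.085 tcp [-0.0665  0.045 ] F [-0.1063  0.0258] clear 0.0221 [1.85 0.54]
14 0.085 tcp [-0.0702  0.036 ] F [-0.11    0.0168] clear 0.0154 [1.86 0.51]
9 0.085 tcp [-0.0725  0.0285] F [-0.1123  0.0093] clear 0.0101 [1.87 0.49]
5 0.085 tcp [-0.0739  0.0239] F [-0.1137  0.0047] clear 0.0072 [1.88 0.48]
2.5 0.085 tcp [-0.0748  0.022 ] F [-0.1145  0.0028] clear 0.0064 [1.88 0.47]
0 0.085 tcp [-0.0759  0.0231] F [-0.1157  0.0039] clear 0.0087 [1.88 0.48]
```

Tray leans at about 69° on the front finger, matching the model. Now lowering it, widening the jaws in small steps so the rear finger stays clear.

```bash
cat >> h.py <<'E'
def plan(th,s,w,al=80):
    M,u,nb=tray(th);t,j=tool(al);P=M+.005*nb
    Fp=P+s*t;Fp[1]=max(Fp[1],.0045);c=Fp+w/2*j-tipext(w)*t
    return W(c[0],YC,c[1]),quat(al,"cage")
E
python3 - <<'E'
from h import *
f0=r.read_state()["contact_force"]
for th,s,w in((66,.015,.026),(62,.015,.029),(58,.015,.032),(54,.015,.036),(50,.015,.040),(46,.015,.045),(42,.015,.05)):
    command_gripper(w,20)
    b=r.move_straight(*plan(th,s,w),speed=.03,max_force=12);print(th,b);st(f0)
    if b: break
for n,(a,b,c,d_) in dict(scene=(110,260,170,370)).items():
    im,d=optics.get_image(n);cv2.imwrite(f"pics/{n}10.png",cv2.resize(im[a:b,c:d_,::-1],None,fx=4,fy=4,interpolation=2))
E
```

```text
66 False
[-0.0383 -0.037   0.1084] f 0.97 0.74 -0.95 w 0.0259 t 21.77
62 False
[-0.0436 -0.037   0.105 ] f 0.36 1.17 -0.25 w 0.0292 t 22.36
58 False
[-0.0487 -0.037   0.1009] f 0.63 0.02 0.45 w 0.0318 t 22.94
54 False
[-0.053  -0.037   0.0963] f 0.16 0.45 0.39 w 0.0357 t 23.52
50 False
[-0.0571 -0.037   0.0913] f -1.29 -0.3 1.33 w 0.0401 t 24.09
46 False
[-0.0602 -0.037   0.0858] f -1.53 0.14 0.89 w 0.0448 t 24.68
42 False
[-0.063  -0.037   0.0799] f -2.7 -0.41 1.47 w 0.05 t 25.27
```

View pics/scene10.png

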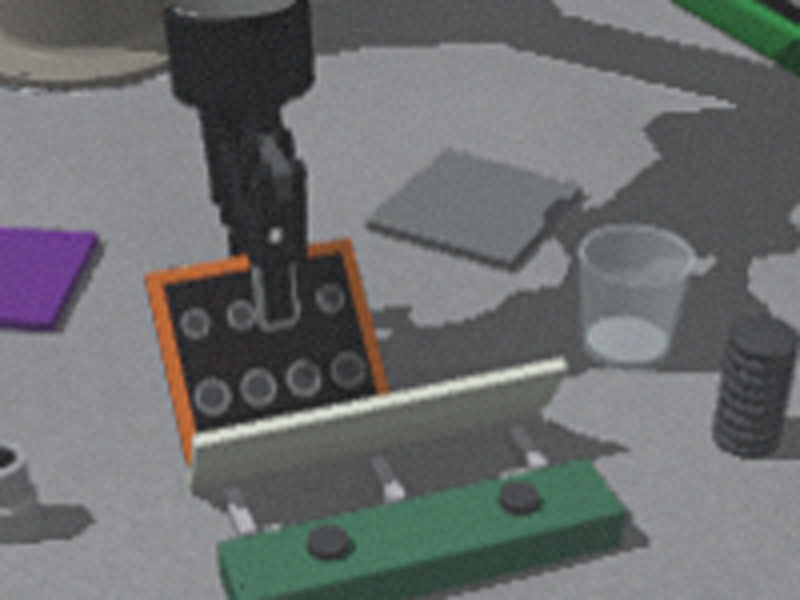

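```bash
python3 - <<'E'
from h import *
print((np.array([[147,274],[350,238],[190,465]])/4+[170,110]))
for th in(36,42,48):
  for dx in(0,.01):
    M,u,nb=tray(th);e=M-.005*nb+[dx,0]
    print(th,dx,proj("scene",[W(e[0],YC-.06,e[1]),W(e[0],YC+.06,e[1])]).round(1).tolist())
E
```

```text
[[206.75 178.5 ]
 [257.5  169.5 ]
 [217.5  226.25]]
36 0 [[206.0, 179.2], [256.7, 170.0]]
36 0.01 [[206.9, 181.5], [258.1, 172.2]]
42 0 [[206.4, 177.9], [257.8, 168.7]]
42 0.01 [[207.3, 180.2], [259.2, 170.8]]
48 0 [[206.9, 177.0], [259.0, 167.7]]
48 0.01 [[207.9, 179.4], [260.5, 169.9]]
```

Measured about 40°, near edge not slipped. Lowering further.

```bash
python3 - <<'E'
from h import *
f0=r.read_state()["contact_force"]
for th,s,w in((38,.015,.055),(34,.015,.06),(30,.015,.066),(26,.015,.072),(23,.013,.078),(20,.012,.085),(17,.011,.085),(14,.01,.085)):
    if w<.085 or th==20: command_gripper(w,20)
    b=r.move_straight(*plan(th,s,w),speed=.025,max_force=12);print(th,b);st(f0)
    if b: break
for n,(a,b,c,d_) in dict(scene=(110,260,170,370)).items():
    im,d=optics.get_image(n);cv2.imwrite(f"pics/{n}11.png",cv2.resize(im[a:b,c:d_,::-1],None,fx=4,fy=4,interpolation=2))
E
```

```text
38 False
[-0.0652 -0.037   0.0738] f 0.94 -0.57 -1.78 w 0.055 t 25.96
34 False
[-0.0671 -0.037   0.0672] f 1.85 -0.61 -1.85 w 0.0595 t 26.61
30 False
[-0.068  -0.037   0.0603] f 1.92 -0.16 -2.73 w 0.0663 t 27.27
26 False
[-0.0684 -0.037   0.0532] f 2.23 0.33 -2.25 w 0.0717 t 27.93
23 False
[-0.0679 -0.037   0.0497] f 3.85 0.21 -2.26 w 0.078 t 28.47
20 False
[-0.0666 -0.037   0.0447] f 3.38 -0.37 -1.98 w 0.0849 t 29.06
17 False
[-0.0687 -0.037   0.0403] f 4.23 0.05 -1.99 w 0.0849 t 29.41
14 False
[-0.0704 -0.037   0.0357] f 3.98 -0.34 -2.12 w 0.0849 t 29.75
```

View pics/scene11.png

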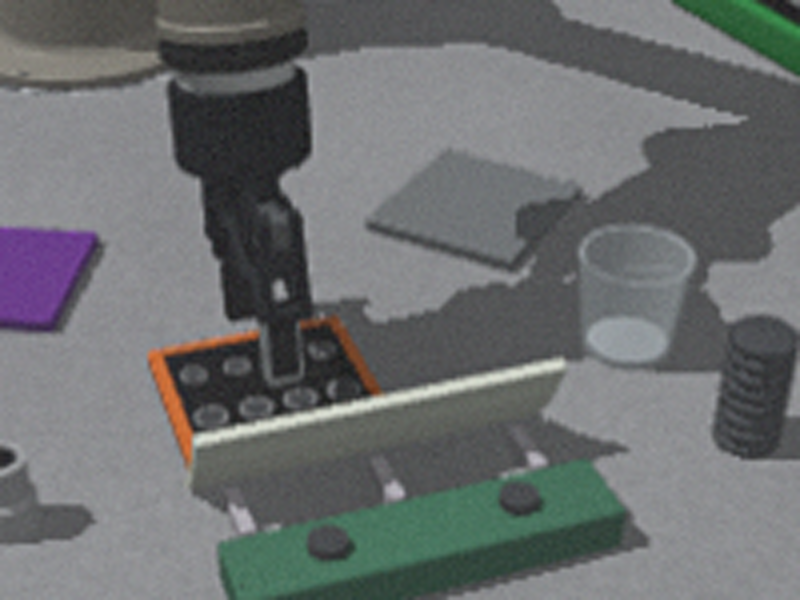

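```bash
python3 - <<'E'
from h import *
print((np.array([[150,352],[335,317]])/4+[170,110]))
for th in(0,4,8,14):
  for dx in(0,.008):
    M,u,nb=tray(th);e=M-.005*nb+[dx,0]
    print(th,dx,proj("scene",[W(e[0],YC-.06,e[1]),W(e[0],YC+.06,e[1])]).round(1).tolist())
st()
E
```

```text
[[207.5  198.  ]
 [253.75 189.25]]
0 0 [[206.0, 195.6], [253.6, 186.5]]
0 0.008 [[206.7, 197.4], [254.6, 188.2]]
4 0 [[205.8, 193.1], [253.6, 184.1]]
4 0.008 [[206.5, 195.0], [254.6, 185.8]]
8 0 [[205.6, 190.9], [253.8, 181.8]]
8 0.008 [[206.3, 192.7], [254.8, 183.5]]
14 0 [[205.5, 187.7], [254.1, 178.7]]
14 0.008 [[206.2, 189.5], [255.2, 180.4]]
[-0.0703 -0.037   0.0359] f 0.65 -0.33 -0.96 w 0.0848 t 29.8
```

```bash
python3 - <<'E'
from h import *
for n,(a,b,c,d_) in dict(scene=(140,250,190,300),top=(110,260,150,350)).items():
    im,d=optics.get_image(n);cv2.imwrite(f"pics/{n}12.png",cv2.resize(im[a:b,c:d_,::-1],None,fx=5 if n=="scene" else 4,fy=5 if n=="scene" else 4,interpolation=2))
    if n=="scene":
        P=cloud(n,d);hsv=cv2.cvtColor(im,cv2.COLOR_RGB2HSV)
        for px in((208,199),(212,212),(216,222),(225,196),(252,190),(258,198),(263,206),(219,205),(246,208)):
            q=np.median(P[px[1]-1:px[1]+2,px[0]-1:px[0]+2].reshape(-1,3),0);print(px,F(q).round(3))
E
```

```text
(208, 199) [-0.098 -0.095  0.011]
(212, 212) [-0.046 -0.097  0.011]
(216, 222) [-0.01  -0.097  0.01 ]
(225, 196) [-0.097 -0.054  0.011]
(252, 190) [-0.1    0.014  0.01 ]
(258, 198) [-0.065  0.017  0.011]
(263, 206) [-0.029  0.018  0.011]
(219, 205) [-0.066 -0.076  0.011]
(246, 208) [-0.036 -0.021  0.012]
```

View pics/scene12.png

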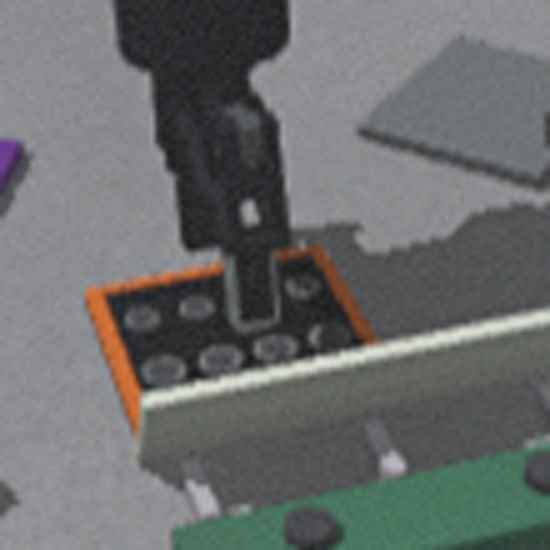

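The tray is already flat: top at 10–11 mm everywhere, pocket side up. Its near edge slid the last 10 mm to the foot during lowering, so the far edge left the finger a little early. I'll lift away straight and check.

```bash
python3 - <<'E'
from h import *
p=r.read_state()["eef_pos"]
r.move_straight(p+[0,0,.10],speed=.08)
r.reach(W(-.2,-.15,.25),quat(90,"push"));r.hold(.3);st()
for n,(a,b,c,d_) in dict(scene=(110,270,150,390),top=(110,300,140,350)).items():
    im,d=optics.get_image(n);cv2.imwrite(f"pics/{n}13.png",cv2.resize(im[a:b,c:d_,::-1],None,fx=3,fy=3,interpolation=2))
    i0=np.load(f"pics/{n}0.npz")["im"]
    np.savez(f"pics/{n}13.npz",im=im,d=d)
    P=cloud(n,d)
    hsv=cv2.cvtColor(im,cv2.COLOR_RGB2HSV);o=((hsv[...,0]>4)&(hsv[...,0]<18)&(hsv[...,1]>150)).astype(np.uint8);m=np.zeros_like(o);m[150:260,190:320]=1
    pts=np.array([F(x) for x in P[(o&m)>0]]);pts=pts[np.abs(pts[:,2])<.05];print(n,"orange",len(pts),np.percentile(pts,[2,50,98],axis=0).round(3).tolist())
    sb=[(327,186,18),(359,206,14),(171,232,14)] if n=="scene" else [(182,179,14),(182,143,10),(320,185,8)]
    print([float(np.abs(im[v-k:v+k,u-k:u+k].astype(int)-i0[v-k:v+k,u-k:u+k]).mean().round(1)) for u,v,k in sb])
E
```

```text
[-0.2    -0.1499  0.2499] f 0.0 0.39 0.36 w 0.0849 t 33.22
scene orange 210 [[-0.104, -0.098, 0.009], [-0.07, -0.067, 0.011], [-0.008, 0.02, 0.013]]
[11.7, 3.2, 2.8]
top orange 470 [[-0.104, -0.094, 0.005], [-0.059, -0.032, 0.011], [0.001, 0.022, 0.016]]
[3.5, 2.4, 2.3]
```

View pics/scene13.png

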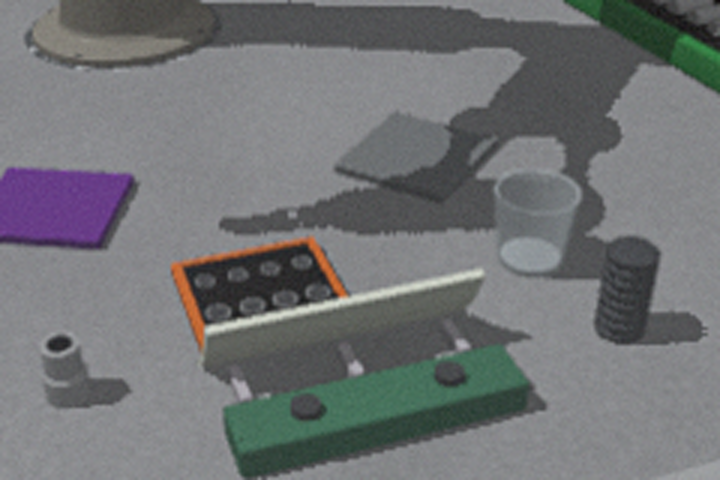

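View pics/top13.png

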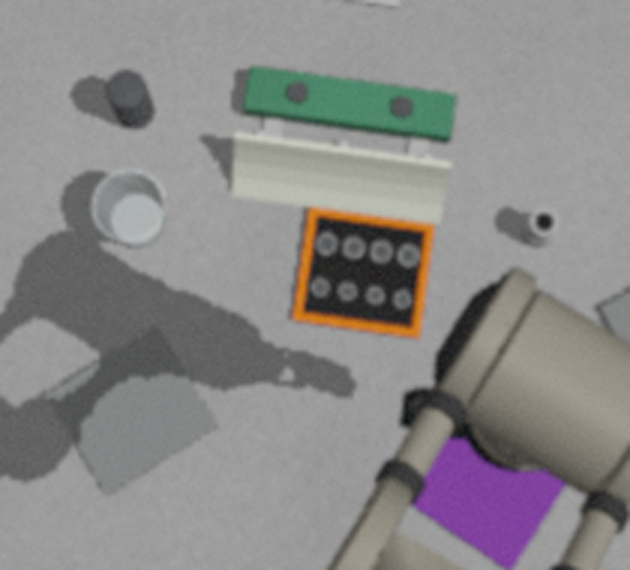

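Tray is flat and square to the fence, pockets up, with the tray's edges at (293–435, 207–337) in the top crop. The bystanders are unmoved; the cup patch differs only by the arm's shadow. Handing in.

```bash
python3 -c "
from h import *
r.finish_job();print(r.read_state()['time_s'])"
```

```text
the job is handed in; nothing more can be done
the job is handed in; nothing more can be done
```

The tray is lying flat on the counter just in front of the fence, pocket side up, but the last part of laying it down was not fully controlled.

**What I did:** I pushed the tray square with two open fingers and on up the fence until I felt the foot, at about 5 N. It stood there on its own, leaning at 56.5° with its near edge at the foot. I then put the jaws loosely around its top edge, brought it past vertical, and lowered it on the front finger.

**Last checks:**
- **Tray:** it measures 10–11 mm high all over and is square to the fence. It spans about −104 to 0 mm in the fence frame, with the foot at about +5 mm.
- **Bystanders:** the spring, cup and socket have not moved. The cup's patch in the scene picture changed, but only because the arm's shadow falls through it.
- **Robot:** the gripper is clear of everything, the highest force I saw on the tool was about 6 N, and the last clock reading before hand-in was about 33 s.

**What did not go to plan:** the tray was held until about 40°, as confirmed by picture. After that its near edge slid the last 10 mm to the foot, so the far edge left the finger before the tray was flat. Judging by the forces, that was from roughly 20–25°, with the far edge about 30 mm up. I did not see the drop itself, so that stretch may not count as gentle. I left it there because redoing it would have meant disturbing a correct final position.

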